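Close the food chopper and hold its pulse dial at the third notch

TASK

Put the larger of the two knobbed steel covers into the round collar on top of the white food chopper and press it down until it lies level with its top flush with the collar's rim; do not work the dial before that. Then push the paddle of the chopper's spring-return dial down past the first two clicks to the third and last, and finish while still holding it there with the fingers (let go and it springs back). Leave the other things where they are.

Things in the scene. Friction and masses are not known exactly. Their poses are not given: they have to be found in the camera images.
- cover: The larger steel cover: a flat disc 90 mm in diameter and 14 mm thick (0.14 kg) with a round black knob on its middle, 26 mm in diameter over its upper 20 mm, top of the knob 38 mm above the cover's underside. It starts lying flat on the worktop, knob up. Origin: centre of its underside; z up through the knob.
- small_lid: The smaller steel lid, 62 mm in diameter, 10 mm thick, knob 20 mm in diameter, 32 mm tall in all: not needed. It lies near the larger cover, and which of the two lies where varies. Origin: centre of its underside; z up.
- chopper: The food chopper, fixed to the worktop: a white block 200 mm deep (x), 150 mm wide (y), its flat top at 115 mm, with a grey collar on top and a black dial on the front face. Origin: centre of its underside; x points from its front (robot side) to its back, y to its left seen from the robot, z up.
- seat (a point): Centre of the collar's mouth, at rim height (135 mm above the worktop, 30 mm behind the chopper's centre); axes as the chopper's. Collar: inner diameter 98 mm, outer 118 mm, 20 mm tall. A cover just laid in rests on the gasket plate inside and stands 7 mm proud; pressed home, its top is flush with the rim and its origin 14 mm below this point.
- gasket (a joint): How far the flat black gasket plate in the collar (94 mm wide) has been pushed down, m: 0 at the start, when its top is 7 mm below the rim, 0.007 at its stop. It takes about 4 to 6 N to slide it, and it stays where it is pushed to.
- dial (a joint): Angle of the spring-return dial, rad: 0 at rest, stop at 1.05; pushing the paddle down turns it up. Clicks (bumps) at 0.2, 0.5, 0.8; notches near 0.35, 0.65 and, third, from 0.93 to the stop. It springs back from any of them when let go. At the paddle it takes about 3 N to start, 7 N at the stop, up to 9 N over the clicks. Raised ticks, longer each time, mark rest and the notches.
- dial_axis (a point): Where the dial's axis (along the chopper's x) meets the front face: 80 mm above the worktop, 30 mm left (+y) and 100 mm in front of the chopper's origin. The black paddle, 24 mm wide (along x) and 12 mm thick, reaches 81 mm from the axis to the right (-y), its middle 33 mm in front of the face; at rest it rises 30 deg to the right, at the stop it falls 30 deg.
- paddle (a point): Point on the upper face of the paddle, on its ribbed part 66 mm from the axis and 33 mm in front of the chopper's front face; it turns with the paddle. At rest it stands 118 mm above the worktop and 24 mm right (-y) of the chopper's middle; fingers that push straight down from there have the paddle's surface about 57 mm above the worktop below them at the stop.
- tin: Bystander: food tin 75 mm in diameter, 58 mm tall. Origin: centre of its underside.
- lemon: Bystander: lemon 78 mm long, 55 mm thick.
- garlic: Bystander: head of garlic 60 mm across. Origin: centre of its underside.

How it is judged:
On the way, in this order (a step that is already met when the one before it is completed fails the run):
1. the larger cover lies level in the collar, pressed down flush (z of cover in the frame of seat between -0.018 and -0.011 m and horizontal distance between cover and seat below 0.008 m and angle between the z axis of cover and the z axis of seat, either way round below 0.06 rad and angle between cover's own z axis and vertical below 0.06 rad), for 0.2 s.
2. the dial is held at the third notch by the fingers for a second (value of joint dial above 0.9 rad and velocity of joint dial between -0.15 and 0.15 rad/s and contact force between the fingers and dial above 2 N), for 1 s.
At the end, for the whole second after the job is handed in: The larger cover lies in the collar, its centre within 8 mm of the collar's, level within 0.06 rad and its top within about 3 mm of flush with the rim; the dial stands still at the third notch (above 0.90 rad), held there by the fingers pushing on it with more than 2 N, through the last second (all of step 1 and all of step 2); the arm keeps its last pose, push and grip.
It fails at once if the dial is worked (turned past its first click) before the cover is pressed home (value of joint dial above 0.27 rad and not (z of cover in the frame of seat between -0.018 and -0.011 m and horizontal distance between cover and seat below 0.008 m)).
It fails at once if the small lid, tin, lemon or garlic is moved more than 40 mm (distance of any of small_lid, tin, lemon, garlic from where it was at the start of the episode above 0.04 m).
It also fails if it takes over 48 s, if anything falls off the work surface, if the arm or the gripper's body presses on something with over 40 N, if the wrist force passes 120 N, or if a joint passes its speed limit or range.

ROBOT

A 7-joint arm with a two-finger parallel gripper is mounted at the origin on a cart in front of the work surface, level with it; the furniture and walls round the work are solid. World frame = base frame: x ahead of the robot, y to its left, z up, the work surface at z = 0. Lengths are in m, angles in rad, forces in N, time in s.
With the tool pointing down it reaches from about 0.4 to 0.85 m from the base axis. Payload 4.5 kg.
Tool frame: the origin (TCP) lies midway between the tips of the shut fingers; the grasp point (between the pads) lies 19 mm behind it (r.grip_point_offset is the distance from the TCP to the grasp point, in m); z points along the fingers, y is the line along which they close (so a half turn about z gives the same grasp; the last joint's range is limited). The gripper opens to 88 mm and grips with 3 to 60 N. Pads are 18 mm wide; open, the fingers measure 123 mm over their backs; the gripper's body (75 mm by 187 mm) begins 45 mm behind the grasp point.
Start: joints at [1.374, 0.689, -0.195, 1.565, 0.157, 0.902, -0.215], TCP at [0.143, -0.608, 0.239] pointing down, gripper open.
Joint ranges: [-3.01, 3.01], [-0.46, 2.08], [-1.47, 1.51], [0.13, 2.56], [-1, 4.14], [0.04, 2.09], [-2.66, 2.66]. Speed limits (rad/s): [2.57, 2.57, 3.14, 3.14, 3.14, 3.14, 3.14].

INTERFACE

Orientations are given as a unit quaternion [x, y, z, w].
In Python, from plant import r, optics gives the robot as it stands.
- The arm moves only by the shell command python3 -m pendant 'ROWS' [OPENING] [FORCE]. ROWS is JSON, a list of rows, each a list of 6 numbers: the shift along the tool's x, y, z as a fraction of full scale, then the turn, a rotation vector about the tool's x, y, z as a fraction of full scale. A call has 1 to 5 rows; each row shifts and turns the commanded pose from where the row before left it, along the tool's axes as they then stand; what a row does not reach is not made up. Full scale, the value 1, is 0.025 m for a shift and pi rad for a turn. A row lasts 1/12 s, in which the tool goes at most 41.7 mm and 7.16 degrees, less where a joint would pass 70% of its speed; a pose out of reach is approached as far as the arm can. A call with a number of a shift or a turn outside -1 to 1 is refused whole. A call with a gripper value outside its range is refused whole. OPENING is the opening, from -1 (shut) to 1 (fully open), set as the call begins (- or left out, the last holds). The fingers move at their own pace and stop on an object; FORCE is the grip in N (left out, the last holds). Time passes only in rows, so rows that do not move let the fingers close. It gives the time, the measured TCP pose, the force, the opening and the grip force at its end, in the units of the state.
- r.get_state(): the state, without advancing time (a new reading comes with each control period).
- optics.snapshot(name): name is "scene" or "top" or "wrist"; returns (picture, depth): 400x640x3 uint8, blue, green, red; 400x640 float32, m along the optical axis (not along the pixel's ray), 0 where there is no reading.
- optics.calibration(name): a dict with "vfov" (degrees; the focal length in pixels is half the picture's height over the tangent of half this angle, whatever the lens; pixels are square), "cx", "cy" (the principal point, pixels), "cam_to_world" (4x4, takes a point from camera to world coordinates); the wrist camera has in their place "tool_from_camera" (4x4, takes a point from camera to tool coordinates, whose origin is the TCP and whose axes are the flange's). Camera axes: x right, y up, looking along -z (the intrinsics and any distortion apply to the point x, -y, -z); pixel columns grow to the right and rows downward; lengths in m; the calibration is good to about 2 mm. A picture is of the moment at which its call begins: read the wrist's pose just before it. calibration takes no time and is no camera call.
- r.finish_job(): hands the job in; it is judged then, once.
The state is a dict: "clock": time; "q": joint angles; "qd": joint speeds; "joint_torque": joint torques, N m; "tool_pos": TCP position; "eef_rot": TCP orientation; "contact_force": force on the tool from outside, world axes, zero at the start; "moment": the same for the moment, N m; "opening": opening from 0.0 (shut) to 1.0 (fully open); "finger_force": force on a finger pad.
Only numpy, scipy, OpenCV 4.12 (cv2) and the standard library are available. Lean on these libraries where they do the work, as an engineer would, in place of code of your own. Each camera call takes 0.05 s, during which the arm holds its last target. There are 200 camera calls.

## Working session

There is one attempt and no reset: what is moved stays moved. The work goes in short steps, Python scripts to look and compute and a shell command to move; the robot and the scene stay as the last step left them, time stands still between calls to the robot, and variables do not carry over. Pictures are saved under pics/ and viewed, at most 10 in all, crops included, and the job is handed in when it is done.

```bash
ls; mkdir -p pics
cat > h.py <<'E'
import numpy as np,cv2
from plant import r,optics
def cloud(name):
    s=r.get_state(); p,d=optics.snapshot(name); c=optics.calibration(name)
    f=200/np.tan(np.radians(c['vfov'])/2)
    v,u=np.mgrid[0:400,0:640]
    P=np.stack([(u-c['cx'])/f*d,-(v-c['cy'])/f*d,-d],-1)
    M=np.array(c['cam_to_world']) if 'cam_to_world' in c else None
    if M is None:
        from scipy.spatial.transform import Rotation as R
        T=np.eye(4);T[:3,:3]=R.from_quat(s['eef_rot']).as_matrix();T[:3,3]=s['tool_pos']
        M=T@np.array(c['tool_from_camera'])
    return p,d,P@M[:3,:3].T+M[:3,3],c
E
python3 - <<'E'
from h import *
for n in('top','scene'):
    p,d,W,c=cloud(n); cv2.imwrite(f'pics/{n}0.png',p); np.savez(f'{n}0.npz',p=p,d=d,W=W); print({k:c[k] for k in c})
s=r.get_state();print(s)
E
```

```text
pics
{'vfov': 44.23206825585497, 'cx': 318.59862481388797, 'cy': 193.91984613230682, 'cam_to_world': array([[-0.04245833,  0.97838686, -0.20237697,  0.27208003],
       [-0.99908385, -0.04049062,  0.01385508, -0.31502653],
       [ 0.00536126,  0.20277983,  0.97920968,  1.21473485],
       [ 0.        ,  0.        ,  0.        ,  1.        ]])}
{'vfov': 46.96615452871792, 'cx': 316.86122917636976, 'cy': 203.08567954457845, 'cam_to_world': array([[ 0.72463179,  0.29646683, -0.62210625, -0.20695735],
       [-0.68896694,  0.29165126, -0.663524  , -1.09475334],
       [-0.01527479,  0.90942122,  0.41559562,  0.61746771],
       [ 0.        ,  0.        ,  0.        ,  1.        ]])}
{'clock': 0.1, 'q': array([ 1.37376889,  0.68987798, -0.19452343,  1.56622419,  0.15731527,
        0.90249827, -0.21506781]), 'qd': array([-0.00043504, -0.00158609, -0.00082105, -0.00198704, -0.00062933,
        0.00146611,  0.00085792]), 'joint_torque': array([-2.96058075e-03, -5.28503573e+01, -1.27124503e+00, -1.53839833e+01,
       -5.25113451e-02,  1.98647002e-03,  3.65484129e-05]), 'tool_pos': array([ 0.1428177 , -0.60789095,  0.23800835]), 'eef_rot': array([ 9.93340071e-01,  1.15216538e-01, -1.56895850e-04, -7.92297721e-04]), 'contact_force': array([-0.02300347, -0.4746665 ,  0.02706497]), 'moment': array([-0.01535755,  0.05516113, -0.00684263]), 'finger_force': 0.0, 'opening': 0.9949692177327588}
```

View pics/top0.png

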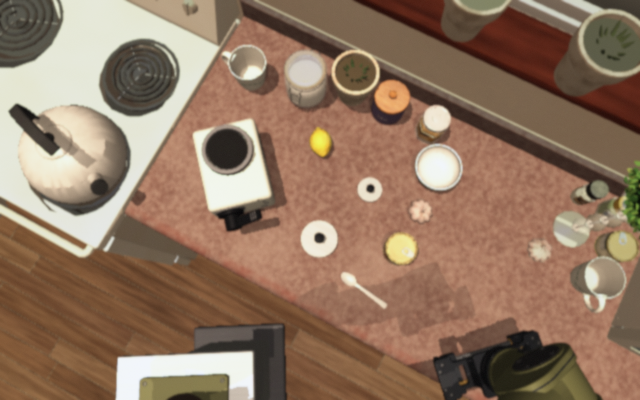

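View pics/scene0.png

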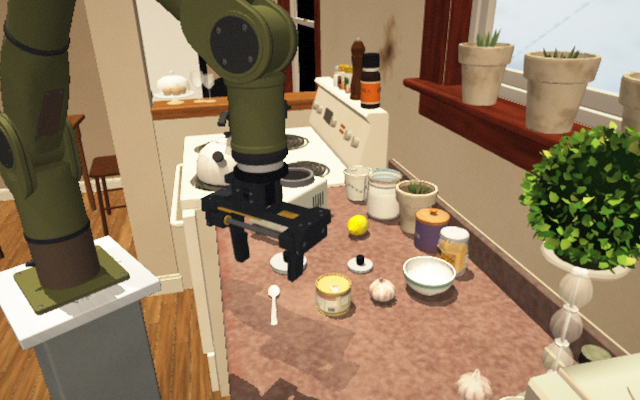

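The top view shows the large cover at about (319,238), the small lid at (370,189), the collar at (228,149) and the dial paddle at (238,215). The scene view agrees with this. Next I measure them.

Run:
```python
from h import *
z=np.load('top0.npz');p,d,W=z['p'],z['d'],z['W'];Z=W[...,2]
def blob(n,u,v,h,lo,hi):
    m=np.zeros(Z.shape,bool);m[v-h:v+h,u-h:u+h]=1
    m&=(Z>lo)&(Z<hi)&(d>0)
    Q=W[m];(c,rad)=cv2.minEnclosingCircle(Q[:,:2].astype(np.float32))
    print(n,m.sum(),np.median(Q,0).round(4),Q.mean(0).round(4),'circ',np.round(c,4),round(rad,4));return Q
print('table',np.median(Z[255:290,280:340]))
blob('cover',319,238,28,.006,.022);blob('knob',319,238,20,.03,.05)
blob('small',370,189,20,.005,.02);blob('sknob',370,189,12,.025,.04)
blob('rim',228,149,40,.128,.145)
blob('gasket',228,149,18,.12,.133)
Q=blob('chtop',232,165,60,.108,.121)
b=cv2.minAreaRect(Q[:,:2].astype(np.float32));print(b)
blob('tin',400,249,22,.04,.07);blob('lemon',320,142,20,.02,.07)
Q=blob('paddle',240,218,22,.05,.109);
```

```text
table -0.00020836954515990325
cover 965 [ 0.4093 -0.3273  0.0142] [ 0.41   -0.3274  0.014 ] circ [ 0.4178 -0.3191] 0.0823
knob 91 [ 0.4099 -0.3278  0.0376] [ 0.4099 -0.3275  0.0376] circ [ 0.41   -0.3276] 0.0127
small 430 [ 0.5274 -0.4579  0.0095] [ 0.5288 -0.4592  0.0098] circ [ 0.5302 -0.4619] 0.0645
sknob 50 [ 0.5284 -0.4586  0.0323] [ 0.5282 -0.4588  0.0319] circ [ 0.5292 -0.4594] 0.0099
rim 1250 [ 0.6104 -0.1248  0.1316] [ 0.6103 -0.1246  0.1321] circ [ 0.6106 -0.1232] 0.0604
gasket 1205 [ 0.6122 -0.1247  0.1277] [ 0.6121 -0.1249  0.1277] circ [ 0.611  -0.1251] 0.0585
chtop 3314 [ 0.5377 -0.1468  0.1142] [ 0.55   -0.1391  0.1142] circ [ 0.565  -0.1344] 0.1323
((0.5588395595550537, -0.1357286274433136), (0.24292577803134918, 0.14891870319843292), 11.937646865844727)
tin 826 [ 0.3745 -0.5193  0.0551] [ 0.3744 -0.5191  0.055 ] circ [ 0.375  -0.5194] 0.038
lemon 483 [ 0.6455 -0.3411  0.0466] [ 0.6467 -0.3411  0.0453] circ [ 0.6524 -0.3423] 0.0375
paddle 639 [ 0.461  -0.1409  0.0972] [ 0.4621 -0.142   0.0946] circ [ 0.4731 -0.1491] 0.0548
```

```bash
cat > go.py <<'E'
import sys
from h import *
from scipy.spatial.transform import Rotation as R
t=np.array([float(a) for a in sys.argv[1:4]])
s=r.get_state();q=R.from_quat(s['eef_rot']);M=q.as_matrix()
D=M.T@(t-s['tool_pos'])/0.025
print('t',round(s['clock'],2),'pos',s['tool_pos'].round(4),'units',D.round(2),'xyaw',np.degrees(np.arctan2(M[1,0],M[0,0])).round(2),'z',M[:,2].round(4),'F',s['contact_force'].round(1),'op',round(s['opening'],3),'ff',round(s['finger_force'],1))
E
python3 go.py .410 -.3277 .14
python3 - <<'E'
from h import *
z=np.load('top0.npz');d,W=z['d'],z['W'];Z=W[...,2]
from scipy.optimize import least_squares
m=np.zeros(Z.shape,bool);m[100:205,180:285]=1;m&=abs(Z-.1145)<.004
Q=W[m]
for th in (10,11,12,13,14):
    a=np.radians(th);x=Q[:,0]*np.cos(a)+Q[:,1]*np.sin(a);y=-Q[:,0]*np.sin(a)+Q[:,1]*np.cos(a)
    e=[np.percentile(v,[.3,1,50,99,99.7]).round(4) for v in (x,y)];print(th,e)
m=np.zeros(Z.shape,bool);m[100:200,180:280]=1;m&=abs(Z-.135)<.004
P=W[m][:,:2];c=P.mean(0)
s=least_squares(lambda k:np.hypot(*(P-k[:2]).T)-k[2],[*c,.054],loss='soft_l1',f_scale=.003);print(s.x,len(P))
E
```

```text
t 0.1 pos [ 0.1428 -0.6079  0.238 ] units [12.97 -8.46  3.93] xyaw 13.23 z [-5.0e-04  1.5e-03 -1.0e+00] F [-0.  -0.5  0. ] op 0.995 ff 0.0
10 [array([0.4535, 0.4552, 0.5092, 0.6458, 0.6478]), array([-0.304 , -0.3023, -0.2385, -0.158 , -0.156 ])]
11 [array([0.4492, 0.4506, 0.5051, 0.6412, 0.6428]), array([-0.3126, -0.3114, -0.247 , -0.1681, -0.1666])]
12 [array([0.4444, 0.4458, 0.5008, 0.6371, 0.6387]), array([-0.3219, -0.3209, -0.2554, -0.1775, -0.1765])]
13 [array([0.4396, 0.4411, 0.4964, 0.6329, 0.6338]), array([-0.3315, -0.3304, -0.2635, -0.1869, -0.186 ])]
14 [array([0.4345, 0.4361, 0.492 , 0.628 , 0.6297]), array([-0.3418, -0.3402, -0.2717, -0.1959, -0.1944])]
[ 0.61028659 -0.12466518  0.05314386] 700
```

```bash
python3 -m pendant '[[1,-0.65,0.1,0,0,0],[1,-0.65,0.1,0,0,0],[1,-0.65,0.1,0,0,0],[1,-0.65,0.1,0,0,0],[1,-0.65,0.1,0,0,0]]' 1 && python3 -m pendant '[[1,-0.65,0.2,0,0,0],[1,-0.65,0.2,0,0,0],[1,-0.65,0.2,0,0,0],[1,-0.65,0.2,0,0,0],[1,-0.65,0.2,0,0,0]]'; python3 go.py .410 -.3277 .14
```

```text
clock: 0.52
tool_pos: [0.2467, -0.4994, 0.2258]
eef_rot: [0.993, 0.115, -0.0, -0.0]
contact_force: [0.1, 0.5, -1.1]
opening: 0.997
finger_force: 0.0
clock: 0.93
tool_pos: [0.3498, -0.3918, 0.2008]
eef_rot: [0.993, 0.115, -0.0, -0.0]
contact_force: [0.7, 0.5, 0.4]
opening: 0.998
finger_force: 0.0
t 0.93 pos [ 0.3498 -0.3918  0.2008] units [ 2.93 -1.94  2.43] xyaw 13.22 z [-5.e-04  4.e-04 -1.e+00] F [0.7 0.5 0.4] op 0.998 ff 0.0
```

```bash
python3 -m pendant '[[0.98,-0.65,0.6,0,0,0],[0.98,-0.65,0.6,0,0,0],[0.97,-0.64,0.6,0,0,0],[0,0,0.6,0,0,0],[0,0,0,0,0,0]]'
python3 - <<'E'
from h import *
p,d,W,c=cloud('wrist');cv2.imwrite('pics/w1.png',p);Z=W[...,2]
m=(d>0)&(Z>.03)&(Z<.045)&(np.hypot(W[...,0]-.41,W[...,1]+.3277)<.03);print(W[m].mean(0) if m.any() else None,m.sum())
m=(d>0)&(Z>.009)&(Z<.02)&(np.hypot(W[...,0]-.41,W[...,1]+.3277)<.06);print(W[m].mean(0) if m.any() else None,m.sum())
E
python3 go.py .410 -.3277 .017
```

```text
clock: 1.35
tool_pos: [0.4096, -0.326, 0.1388]
eef_rot: [0.993, 0.118, -0.002, -0.002]
contact_force: [-0.4, 0.7, 0.5]
opening: 0.997
finger_force: 0.0
[ 0.40928678 -0.32674599  0.03734743] 589
[ 0.41072819 -0.32643671  0.01385426] 5350
t 1.4 pos [ 0.4086 -0.328   0.14  ] units [0.07 0.01 4.92] xyaw 13.31 z [-0.0033  0.0018 -1.    ] F [-0.9 -0.1  0.2] op 0.999 ff 0.0
```

View pics/w1.png

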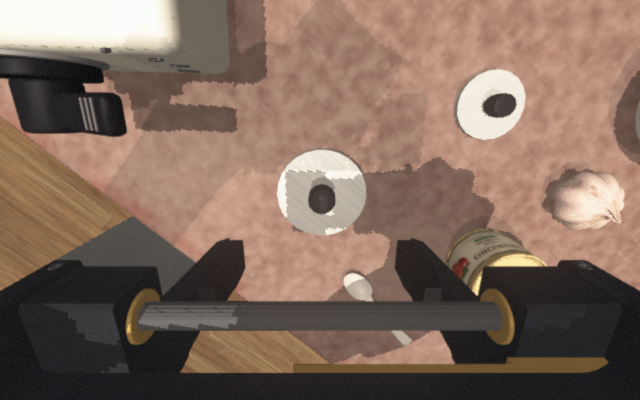

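The wrist view shows the large cover at (321,193), with its knob between the fingers' lines. Its position agrees with the top camera to about 1 mm.

```bash
python3 -m pendant '[[0.04,0,1,0,0,0],[0,0,1,0,0,0],[0,0,1,0,0,0],[0,0,1,0,0,0],[0,0,0.5,0,0,0]]' && python3 -m pendant '[[0,0,0.4,0,0,0],[0,0,0,0,0,0],[0,0,0,0,0,0]]';python3 go.py .410 -.3273 .017
```

```text
clock: 1.82
tool_pos: [0.4087, -0.3301, 0.0273]
eef_rot: [0.994, 0.114, -0.001, -0.0]
contact_force: [-0.7, -0.5, -0.4]
opening: 1.0
finger_force: 0.0
clock: 2.07
tool_pos: [0.41, -0.3299, 0.0192]
eef_rot: [0.993, 0.114, -0.0, 0.0]
contact_force: [-0.3, -0.0, -0.3]
opening: 1.003
finger_force: 0.0
t 2.07 pos [ 0.41   -0.3299  0.0192] units [ 0.02 -0.1   0.09] xyaw 13.14 z [ 1.e-04 -8.e-04 -1.e+00] F [-0.3 -0.  -0.3] op 1.003 ff 0.0
```

```bash
python3 -m pendant '[[0,-0.1,0.07,0,0,0],[0,0,0,0,0,0]]' && python3 -m pendant '[[0,0,0,0,0,0],[0,0,0,0,0,0],[0,0,0,0,0,0],[0,0,0,0,0,0],[0,0,0,0,0,0]]' -1 40 && python3 -m pendant '[[0,0,0,0,0,0],[0,0,0,0,0,0],[0,0,0,0,0,0],[0,0,0,0,0,0],[0,0,0,0,0,0]]';python3 go.py .410 -.3273 .017
```

```text
clock: 2.23
tool_pos: [0.41, -0.3265, 0.0179]
eef_rot: [0.993, 0.115, 0.0, 0.0]
contact_force: [0.3, 0.4, -0.4]
opening: 1.002
finger_force: 0.0
clock: 2.65
tool_pos: [0.4099, -0.3265, 0.0171]
eef_rot: [0.993, 0.115, 0.0, 0.0]
contact_force: [0.2, 0.1, 0.4]
opening: 0.646
finger_force: 0.0
clock: 3.07
tool_pos: [0.4098, -0.3265, 0.017]
eef_rot: [0.993, 0.115, 0.0, 0.0]
contact_force: [-0.4, -0.4, 0.4]
opening: 0.286
finger_force: 40.0
t 3.07 pos [ 0.4098 -0.3265  0.017 ] units [-0.    0.03 -0.  ] xyaw 13.22 z [ 1.e-04 -1.e-04 -1.e+00] F [-0.4 -0.4  0.4] op 0.286 ff 40.0
```

```bash
python3 -m pendant '[[0,0,-0.4,0,0,0],[0,0,-0.6,0,0,0],[0,0,-0.8,0,0,0],[0,0,-0.8,0,0,0],[0,0,-0.8,0,0,0]]' && python3 -m pendant '[[0,0,-0.9,0,0,0],[0,0,-0.9,0,0,0],[0,0,-0.9,0,0,0],[0,0,-0.9,0,0,0],[0,0,-0.6,0,0,0]]';python3 go.py .6103 -.1247 .205
```

```text
clock: 3.48
tool_pos: [0.4094, -0.3262, 0.1033]
eef_rot: [0.993, 0.115, -0.0, -0.0]
contact_force: [1.2, 0.4, -1.4]
opening: 0.282
finger_force: 40.0
clock: 3.9
tool_pos: [0.4099, -0.3266, 0.2096]
eef_rot: [0.993, 0.115, 0.001, 0.001]
contact_force: [1.3, -0.7, -0.8]
opening: 0.284
finger_force: 40.0
t 3.9 pos [ 0.4099 -0.3266  0.2096] units [ 9.65 -6.03  0.19] xyaw 13.22 z [ 0.0017 -0.0013 -1.    ] F [ 1.3 -0.7 -0.8] op 0.284 ff 40.0
```

```bash
python3 -m pendant '[[0.6,-0.38,0,0,0,0],[0.9,-0.56,0,0,0,0],[0.9,-0.56,0,0,0,0],[0.9,-0.56,0,0,0,0],[0.9,-0.56,0,0,0,0]]' && python3 -m pendant '[[0.9,-0.56,0,0,0,0],[0.9,-0.56,0,0,0,0],[0.9,-0.56,0,0,0,0],[0.9,-0.56,0,0,0,0],[0.9,-0.56,0,0,0,0]]' && python3 -m pendant '[[0.6,-0.4,0,0,0,0],[0.35,-0.2,0,0,0,0],[0,0,0,0,0,0],[0,0,0,0,0,0],[0,0,0,0,0,0]]';python3 go.py .6103 -.1247 .16
python3 - <<'E'
from h import *
for n in('top','wrist'):
    p,d,W,c=cloud(n);cv2.imwrite(f'pics/{n}2.png',p);np.savez(f'{n}2.npz',p=p,d=d,W=W)
a=cv2.imread('pics/top2.png')[80:240,130:330];cv2.imwrite('pics/c2.png',np.hstack([cv2.resize(a,(500,400)),cv2.resize(cv2.imread('pics/wrist2.png')[:,170:410],(240,400))]))
E
```

```text
clock: 4.32
tool_pos: [0.4972, -0.2376, 0.2076]
eef_rot: [0.993, 0.115, -0.0, -0.0]
contact_force: [1.1, -1.6, -0.9]
opening: 0.28
finger_force: 40.0
clock: 4.73
tool_pos: [0.5907, -0.1436, 0.2075]
eef_rot: [0.993, 0.115, -0.0, -0.0]
contact_force: [0.4, -0.7, -1.1]
opening: 0.28
finger_force: 40.0
clock: 5.15
tool_pos: [0.6088, -0.1268, 0.207]
eef_rot: [0.993, 0.114, -0.001, 0.001]
contact_force: [-0.0, -0.8, -2.2]
opening: 0.28
finger_force: 40.0
t 5.15 pos [ 0.6088 -0.1268  0.207 ] units [ 0.08 -0.07  1.88] xyaw 13.1 z [-0.0016 -0.0015 -1.    ] F [-0.  -0.8 -2.2] op 0.28 ff 40.0
```

View pics/c2.png

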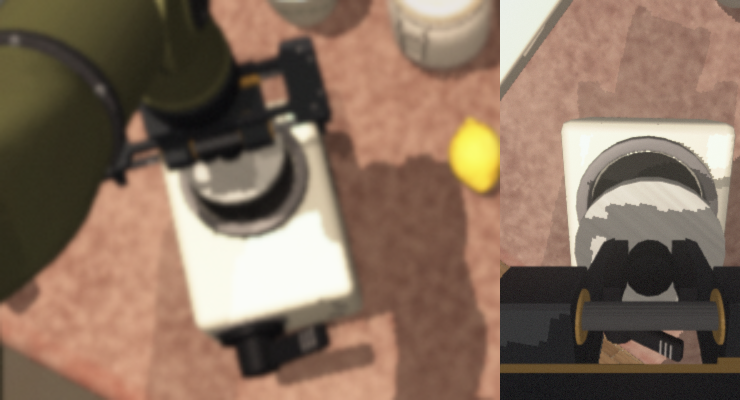

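The cover is held level over the collar, with its disc at about (650,235) in the wrist crop and the rim behind it. I fit both circles.

```bash
cat > fit.py <<'E'
from h import *
from scipy.optimize import least_squares
import sys
def fitc(P,r0,tail=''):
    # plane + outer/inner circle by free-radius & fixed-radius
    c=P[:,:2].mean(0);return c
z=np.load(sys.argv[1]);d,W=z['d'],z['W'];Z=W[...,2]
zc=float(sys.argv[2]);c0=np.array([float(sys.argv[3]),float(sys.argv[4])])
m=(d>0)&(abs(Z-zc)<.006)&(np.hypot(*(W[...,:2]-c0).transpose(2,0,1))<.06)
ns,lab,st,_=cv2.connectedComponentsWithStats(m.astype(np.uint8));k=1+np.argmax(st[1:,4]);m=lab==k
e=m&~cv2.erode(m.astype(np.uint8),np.ones((3,3))).astype(bool)
P=W[m];A=np.c_[P[:,:2]-c0,np.ones(len(P))];co=np.linalg.lstsq(A,P[:,2],rcond=None)[0];print('disc n',len(P),'slope',co[:2].round(4),'z',co[2].round(4))
E=W[e][:,:2];hull=cv2.convexHull(E.astype(np.float32))[:,0]
s=least_squares(lambda k:np.hypot(*(hull-k).T)-.045,c0,loss='soft_l1',f_scale=.001);print('disc centre',s.x.round(4),'res',np.abs(s.fun).round(4).mean())
m=(d>0)&(abs(Z-.1345)<.004);P=W[m][:,:2];P=P[np.hypot(*(P-[.61,-.125]).T)<.07]
s=least_squares(lambda k:np.hypot(*(P-k).T)-.054,[.61,-.125],loss='soft_l1',f_scale=.002);print('rim',len(P),s.x.round(4))
E
python3 fit.py wrist2.npz .204 .609 -.127
```

```text
disc n 8359 slope [-0.0155 -0.0044] z 0.2041
disc centre [ 0.6067 -0.1269] res 0.0004521739130434782
rim 2751 [ 0.6087 -0.1241]
```

```bash
python3 -m pendant '[[0.09,-0.08,0.4,0,0,0],[0,0,0.6,0,0,0],[0,0,0.6,0,0,0],[0,0,0.4,0,0,0],[0,0,0,0,0,0]]';python3 go.py .6106 -.1244 .138
python3 - <<'E'
from h import *
p,d,W,c=cloud('wrist');np.savez('wrist3.npz',p=p,d=d,W=W)
E
python3 fit.py wrist3.npz .154 .609 -.125
```

```text
clock: 5.67
tool_pos: [0.6099, -0.1223, 0.1542]
eef_rot: [0.993, 0.115, -0.003, -0.001]
contact_force: [-0.3, 0.1, -1.9]
opening: 0.284
finger_force: 40.0
t 5.67 pos [ 0.6099 -0.1223  0.1542] units [0.01 0.09 0.65] xyaw 13.2 z [-5.2e-03  5.0e-04 -1.0e+00] F [-0.3  0.1 -1.9] op 0.284 ff 40.0
disc n 8437 slope [-0.0234 -0.0032] z 0.1517
disc centre [ 0.6077 -0.1223] res 0.0004979591836734694
rim 4969 [ 0.6088 -0.1237]
```

```bash
python3 -m pendant '[[0.04,0.05,0,0,0,0],[0,0,0.12,0,0,0],[0,0,0.12,0,0,0],[0,0,0.12,0,0,0],[0,0,0,0,0,0]]' && python3 -m pendant '[[0,0,0.08,0,0,0],[0,0,0.08,0,0,0],[0,0,0,0,0,0]]';python3 go.py .6106 -.1244 .138
```

```text
clock: 6.13
tool_pos: [0.6129, -0.1232, 0.1476]
eef_rot: [0.993, 0.115, -0.0, -0.0]
contact_force: [-1.2, 0.2, -1.3]
opening: 0.281
finger_force: 40.0
clock: 6.38
tool_pos: [0.6134, -0.1232, 0.1441]
eef_rot: [0.993, 0.115, 0.0, 0.0]
contact_force: [-0.2, -0.1, 0.5]
opening: 0.287
finger_force: 40.0
t 6.38 pos [ 0.6134 -0.1232  0.1441] units [-0.12  0.02  0.24] xyaw 13.23 z [ 5.e-04 -1.e-04 -1.e+00] F [-0.2 -0.1  0.5] op 0.287 ff 40.0
```

```bash
python3 -m pendant '[[-0.06,0,0,0,0,0],[0,0,0,0,0,0]]'
python3 - <<'E'
from h import *
p,d,W,c=cloud('wrist');np.savez('wrist4.npz',p=p,d=d,W=W)
E
python3 fit.py wrist4.npz .142 .611 -.124; python3 go.py .6106 -.1244 .138
```

```text
clock: 6.55
tool_pos: [0.6117, -0.1236, 0.144]
eef_rot: [0.993, 0.115, 0.0, 0.0]
contact_force: [0.2, 0.1, -0.5]
opening: 0.278
finger_force: 40.0
disc n 8362 slope [-0.0134 -0.0022] z 0.1412
disc centre [ 0.6096 -0.1237] res 0.0006347826086956522
rim 5733 [ 0.6083 -0.124 ]
t 6.6 pos [ 0.6117 -0.1236  0.144 ] units [-0.05  0.02  0.24] xyaw 13.22 z [ 0.e+00 -1.e-04 -1.e+00] F [-0.3  0.6 -0.9] op 0.283 ff 40.0
```

```bash
python3 -m pendant '[[-0.04,0,0.06,0,0,0],[0,0,0.06,0,0,0],[0,0,0.06,0,0,0],[0,0,0.06,0,0,0],[0,0,0,0,0,0]]' && python3 -m pendant '[[0,0,0.06,0,0,0],[0,0,0.04,0,0,0],[0,0,0,0,0,0],[0,0,0,0,0,0]]';python3 go.py .6106 -.1244 .138
```

```text
clock: 7.02
tool_pos: [0.6116, -0.1236, 0.1381]
eef_rot: [0.993, 0.115, 0.001, 0.0]
contact_force: [1.9, 0.6, 3.1]
opening: 0.284
finger_force: 40.0
clock: 7.35
tool_pos: [0.6117, -0.1236, 0.1378]
eef_rot: [0.993, 0.115, 0.001, 0.0]
contact_force: [-1.9, 2.2, 18.2]
opening: 0.279
finger_force: 40.0
t 7.35 pos [ 0.6117 -0.1236  0.1378] units [-0.05  0.02 -0.01] xyaw 13.23 z [ 2.7e-03 -1.0e-04 -1.0e+00] F [-1.9  2.2 18.2] op 0.279 ff 40.0
```

It has hit the stop, at 18 N. I release, lift and check.

```bash
python3 -m pendant '[[0,0,-0.06,0,0,0],[0,0,0,0,0,0],[0,0,0,0,0,0]]' 0 && python3 -m pendant '[[0,0,0,0,0,0],[0,0,0,0,0,0],[0,0,-0.5,0,0,0],[0,0,-1,0,0,0],[0,0,-1,0,0,0]]' && python3 -m pendant '[[-0.6,0,-1,0,0,0],[-1,0,-0.4,0,0,0],[-1,0,0,0,0,0],[-1,0,0,0,0,0],[-1,0,0,0,0,0]]' -1 && python3 -m pendant '[[0,0,0,0,0,0],[0,0,0,0,0,0],[0,0,0,0,0,0]]';python3 go.py .4564 -.1816 .15
python3 - <<'E'
from h import *
p,d,W,c=cloud('wrist');np.savez('wrist5.npz',p=p,d=d,W=W);cv2.imwrite('pics/w5.png',p)
p,d,W,c=cloud('top');np.savez('top5.npz',p=p,d=d,W=W)
E
python3 fit.py wrist5.npz .135 .611 -.124
```

```text
clock: 7.6
tool_pos: [0.6098, -0.1241, 0.1362]
eef_rot: [0.993, 0.115, -0.001, 0.0]
contact_force: [0.4, 0.1, -0.5]
opening: 0.486
finger_force: 0.0
clock: 8.02
tool_pos: [0.6096, -0.1238, 0.1988]
eef_rot: [0.993, 0.115, -0.002, -0.0]
contact_force: [1.6, -0.5, -0.1]
opening: 0.5
finger_force: 0.0
clock: 8.43
tool_pos: [0.4975, -0.1504, 0.2345]
eef_rot: [0.993, 0.115, -0.0, 0.0]
contact_force: [-0.7, 0.1, -0.1]
opening: 0.15
finger_force: 0.0
clock: 8.68
tool_pos: [0.4997, -0.1499, 0.2345]
eef_rot: [0.993, 0.115, 0.001, -0.0]
contact_force: [-0.1, 0.3, -0.1]
opening: 0.002
finger_force: 0.0
t 8.68 pos [ 0.4997 -0.1499  0.2345] units [-1.98  0.84  3.38] xyaw 13.24 z [ 1.1e-03  2.0e-04 -1.0e+00] F [-0.1  0.3 -0.1] op 0.002 ff 0.0
disc n 9814 slope [0.0005 0.0004] z 0.1349
disc centre [ 0.6096 -0.1236] res 0.00028448275862068967
rim 14662 [ 0.6041 -0.125 ]
```

View pics/w5.png

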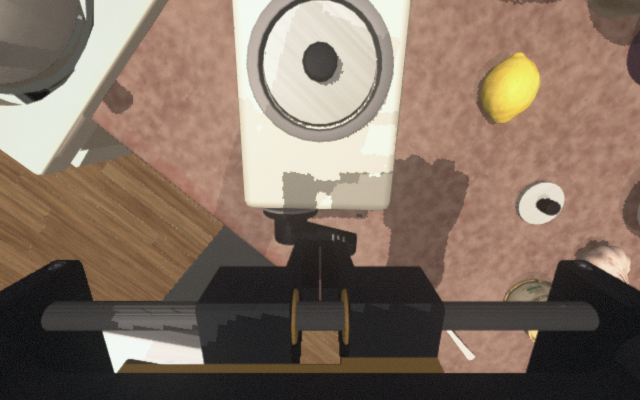

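The cover is flush at z = 0.135, level to about 0.001 rad and centred in the ring at (320,62). Its gap is even all round. The paddle shows at about (330,235). I measure it in the chopper's frame.

```bash
python3 - <<'E'
from h import *
a=np.radians(12.5);Rm=np.array([[np.cos(a),-np.sin(a)],[np.sin(a),np.cos(a)]])
o=np.array([.6103,-.1245])-Rm@[.03,0];print('origin',o,'paddle pt',o+Rm@[-.133,-.024])
for n in('top0','top5','wrist5'):
    z=np.load(n+'.npz');d,W=z['d'],z['W'];L=(W[...,:2]-o)@Rm;Z=W[...,2]
    for y0 in(-.05,-.04,-.03,-.024,-.015,-.005):
        m=(d>0)&(L[...,0]<-.108)&(L[...,0]>-.17)&(abs(L[...,1]-y0)<.004)&(Z>.05)&(Z<.16)
        if m.sum()>3:
            Q=L[m];print(n,y0,m.sum(),'x',np.percentile(Q[:,0],[5,50,95]).round(4),'z',np.percentile(Z[m],[10,50,90]).round(4))
E
python3 go.py .4564 -.1816 .135
```

```text
origin [ 0.58101112 -0.13099319] paddle pt [ 0.4563583  -0.18321076]
top0 -0.04 17 x [-0.1422 -0.1347 -0.1245] z [0.1167 0.1214 0.1233]
top0 -0.03 39 x [-0.1434 -0.1341 -0.1224] z [0.1183 0.122  0.1243]
top0 -0.024 36 x [-0.1437 -0.1336 -0.1227] z [0.1163 0.1186 0.1209]
top0 -0.015 36 x [-0.1434 -0.1335 -0.1224] z [0.1093 0.1132 0.1168]
top0 -0.005 36 x [-0.1438 -0.1332 -0.1224] z [0.1021 0.1071 0.1108]
top5 -0.04 17 x [-0.1423 -0.1323 -0.1233] z [0.1187 0.1214 0.1247]
top5 -0.03 38 x [-0.1436 -0.1339 -0.1222] z [0.1173 0.1221 0.1245]
top5 -0.024 34 x [-0.1438 -0.1338 -0.1225] z [0.1152 0.1191 0.1216]
top5 -0.015 37 x [-0.1431 -0.1337 -0.1221] z [0.1095 0.1131 0.1163]
top5 -0.005 37 x [-0.1436 -0.1327 -0.1226] z [0.1042 0.1069 0.1109]
wrist5 -0.04 38 x [-0.1416 -0.1324 -0.1248] z [0.1186 0.1211 0.1223]
wrist5 -0.03 154 x [-0.1421 -0.1293 -0.1231] z [0.1173 0.1226 0.1242]
wrist5 -0.024 96 x [-0.1316 -0.1259 -0.1227] z [0.1134 0.1185 0.1215]
wrist5 -0.015 88 x [-0.1325 -0.1254 -0.1226] z [0.1082 0.1131 0.1157]
wrist5 -0.005 114 x [-0.1342 -0.1271 -0.1226] z [0.103  0.1075 0.11  ]
t 8.78 pos [ 0.5002 -0.1496  0.2344] units [-2.    0.84  3.97] xyaw 13.29 z [ 1.2e-03  2.0e-04 -1.0e+00] F [-0.3 -0.1  0.9] op 0.003 ff 0.0
```

```bash
python3 -m pendant '[[-0.7,0.3,0.6,0,0,0],[-0.7,0.3,0.7,0,0,0],[-0.7,0.27,0.9,0,0,0],[0,0,0.8,0,0,0],[0,0,0.7,0,0,0]]' && python3 -m pendant '[[0,0,0,0,0,0],[0,0,0,0,0,0]]'; python3 go.py .4534 -.1838 .11
```

```text
clock: 9.2
tool_pos: [0.4525, -0.1839, 0.1407]
eef_rot: [0.993, 0.115, -0.0, 0.0]
contact_force: [0.1, -0.5, -0.1]
opening: 0.005
finger_force: 0.0
clock: 9.37
tool_pos: [0.4532, -0.1828, 0.1414]
eef_rot: [0.993, 0.116, -0.0, -0.0]
contact_force: [-0.6, -0.1, 0.9]
opening: 0.008
finger_force: 0.0
t 9.37 pos [ 0.4532 -0.1828  0.1414] units [-0.    0.04  1.26] xyaw 13.28 z [-1.1e-03  6.0e-04 -1.0e+00] F [-0.6 -0.1  0.9] op 0.008 ff 0.0
```

Good. I push down in stages, watching the force.

```bash
python3 -m pendant '[[0,0,0.3,0,0,0],[0,0,0.3,0,0,0],[0,0,0.3,0,0,0],[0,0,0.3,0,0,0],[0,0,0.3,0,0,0]]' -1 40 && python3 -m pendant '[[0,0,0.3,0,0,0],[0,0,0.3,0,0,0],[0,0,0.2,0,0,0],[0,0,0.2,0,0,0],[0,0,0,0,0,0]]'; python3 go.py .4534 -.1838 .06
```

```text
clock: 9.78
tool_pos: [0.4537, -0.1841, 0.1045]
eef_rot: [0.993, 0.115, 0.001, 0.001]
contact_force: [0.1, -2.5, 5.3]
opening: 0.004
finger_force: 2.0
clock: 10.2
tool_pos: [0.4535, -0.1845, 0.079]
eef_rot: [0.993, 0.115, 0.001, 0.001]
contact_force: [1.0, -3.4, 6.8]
opening: 0.006
finger_force: 3.2
t 10.2 pos [ 0.4535 -0.1845  0.079 ] units [ 0.   -0.03  0.76] xyaw 13.16 z [ 0.0015 -0.0016 -1.    ] F [ 1.  -3.4  6.8] op 0.006 ff 3.2
```

```bash
python3 -m pendant '[[0,0,0.2,0,0,0],[0,0,0.2,0,0,0],[0,0,0.1,0,0,0],[0,0,0,0,0,0],[0,0,0,0,0,0]]' && python3 -m pendant '[[0,0,0.08,0,0,0],[0,0,0.08,0,0,0],[0,0,0,0,0,0],[0,0,0,0,0,0]]'; python3 go.py .4534 -.1838 .06
```

```text
clock: 10.62
tool_pos: [0.4533, -0.183, 0.067]
eef_rot: [0.993, 0.115, 0.001, -0.0]
contact_force: [-0.2, -1.1, 6.4]
opening: 0.002
finger_force: 3.2
clock: 10.95
tool_pos: [0.4531, -0.1823, 0.0632]
eef_rot: [0.993, 0.116, 0.0, -0.0]
contact_force: [-0.5, 1.2, 8.1]
opening: -0.002
finger_force: 3.4
t 10.95 pos [ 0.4531 -0.1823  0.0632] units [-0.    0.06  0.13] xyaw 13.29 z [ 8.e-04  1.e-03 -1.e+00] F [-0.5  1.2  8.1] op -0.002 ff 3.4
```

```bash
python3 -m pendant '[[0,0,0.06,0,0,0],[0,0,0.06,0,0,0],[0,0,0,0,0,0],[0,0,0,0,0,0]]' && python3 -m pendant '[[0,0,0.04,0,0,0],[0,0,0.04,0,0,0],[0,0,0,0,0,0],[0,0,0,0,0,0]]'; python3 go.py .4534 -.1838 .06
```

```text
clock: 11.28
tool_pos: [0.4532, -0.1823, 0.0604]
eef_rot: [0.993, 0.116, 0.001, -0.0]
contact_force: [-0.2, 1.1, 9.6]
opening: 0.006
finger_force: 4.1
clock: 11.62
tool_pos: [0.4534, -0.1823, 0.0597]
eef_rot: [0.993, 0.116, 0.001, -0.0]
contact_force: [-0.9, 1.3, 24.6]
opening: 0.007
finger_force: 10.0
t 11.62 pos [ 0.4534 -0.1823  0.0597] units [-0.01  0.06 -0.01] xyaw 13.3 z [ 2.1e-03  5.0e-04 -1.0e+00] F [-0.9  1.3 24.6] op 0.007 ff 10.0
```

The force jumped to 25 N with hardly any travel, so this should be the stop. I hold for over a second and check the angle by camera.

```bash
for i in 1 2 3; do python3 -m pendant '[[0,0,0,0,0,0],[0,0,0,0,0,0],[0,0,0,0,0,0],[0,0,0,0,0,0],[0,0,0,0,0,0]]' | tail -6 | grep -E "force|pos"; done
python3 - <<'E'
from h import *
a=np.radians(12.5);Rm=np.array([[np.cos(a),-np.sin(a)],[np.sin(a),np.cos(a)]]);o=np.array([.581,-.131])
out=[]
for n in('top','scene','wrist'):
    p,d,W,c=cloud(n);np.savez(n+'6.npz',p=p,d=d,W=W)
    L=(W[...,:2]-o)@Rm;Z=W[...,2]
    for y0 in(-.056,-.05,-.045,-.04,-.01,-.005,0,.005,.01):
        m=(d>0)&(L[...,0]<-.12)&(L[...,0]>-.148)&(abs(L[...,1]-y0)<.003)&(Z>.02)&(Z<.14)
        if m.sum()>3: print(n,y0,m.sum(),np.percentile(Z[m],[10,50,90]).round(4),'expect stop',round(.08-(.03-y0)*np.tan(np.pi/6)+.005/np.cos(np.pi/6),4))
    if n=='wrist': cv2.imwrite('pics/w6.png',p)
E
```

```text
tool_pos: [0.4534, -0.1822, 0.0597]
contact_force: [-1.4, 1.6, 24.3]
finger_force: 9.9
tool_pos: [0.4534, -0.1823, 0.0597]
contact_force: [-1.6, 2.0, 24.8]
finger_force: 9.9
tool_pos: [0.4534, -0.1823, 0.0597]
contact_force: [-2.3, 2.0, 24.3]
finger_force: 9.9
scene -0.056 15 [0.1295 0.1341 0.1384] expect stop 0.0361
scene -0.05 9 [0.1209 0.1312 0.1351] expect stop 0.0396
scene -0.04 85 [0.0449 0.0894 0.1087] expect stop 0.0454
scene -0.01 34 [0.0597 0.0908 0.1099] expect stop 0.0627
scene -0.005 16 [0.0579 0.0682 0.114 ] expect stop 0.0656
scene 0 12 [0.0598 0.0658 0.0692] expect stop 0.0685
scene 0.005 14 [0.0609 0.0691 0.0716] expect stop 0.0713
scene 0.01 26 [0.0681 0.0742 0.0855] expect stop 0.0742
wrist -0.04 34 [0.0437 0.0457 0.0868] expect stop 0.0454
wrist -0.01 451 [0.0608 0.0781 0.0959] expect stop 0.0627
wrist -0.005 307 [0.0618 0.065  0.0802] expect stop 0.0656
wrist 0 391 [0.0638 0.0672 0.0692] expect stop 0.0685
wrist 0.005 358 [0.0663 0.0701 0.0719] expect stop 0.0713
wrist 0.01 249 [0.0717 0.0736 0.0751] expect stop 0.0742
```

View pics/w6.png

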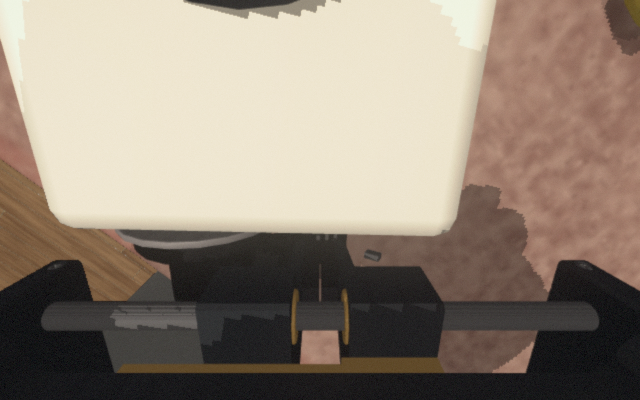

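The paddle surface matches the stop angle (30° down) to within about 1 mm. In the picture the fingers at (320,270) press on it, with 24 N held steadily. I hand in.

```bash
python3 -c "
from plant import r
print(r.finish_job())"
```

```text
the job is handed in; nothing more can be done
None
```

I pressed the larger cover level and flush into the collar, then handed the job in with the fingers still holding the dial at its third-notch stop with about 24 N; the hand-in gave no verdict.

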